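# Lift the check weight with gauge forceps and hold it over the balance pan

## Robot

A 6-joint arm with a two-finger parallel gripper is mounted at the origin on the work surface. World frame = base frame: x ahead of the robot, y to its left, z up, the work surface at z = 0. Lengths are in m, angles in degrees, forces in N, time in s.
With the tool pointing down it reaches from about 0.25 to 0.775 m from the base axis. Payload 4 kg.
Tool frame: the origin (TCP) lies on the centre line of the jaws, within the pads' length; the fingertips stand 22 mm ahead of it and the grasp point (between the pads) lies 3 mm ahead of it (bot.tips_ahead is the distance from the TCP to the fingertips, in m); z points along the fingers, y is the line along which they close (so a half turn about z gives the same grasp; the last joint's range is limited). The gripper opens to 85 mm and grips with 20 to 120 N. Pads are 22 mm wide; open, the fingers measure 114 mm over their backs; the gripper's body (76 mm by 85 mm) begins 54 mm behind the grasp point. The pads swing forward as they close: fully open they stand 13 mm farther back than shut.
Start: joints at [63.02, 4.996, 78.535, -0, 96.463, -5.907], TCP at [0.198, 0.513, 0.253] pointing down, gripper open.
Joint ranges: [-177.83, 177.83], [-43.37, 116.18], [15.69, 146.23], [-61.86, 241.86], [9.47, 152.12], [-147.06, 147.06]. Speed limits (degrees/s): [159.86, 159.86, 180, 180, 180, 180].

## Interface

Orientations are given as [roll, pitch, yaw] about the fixed x, y, z axes, in that order (R = Rz(yaw) Ry(pitch) Rx(roll)).
In Python, from station import bot, vision, ticket gives the robot as it stands.
- The arm moves only by the tool move_arm, never from a script. Its argument "series" is a list of rows, each a list of 3 entries, a list of its own where there are three numbers: the shift along the tool's x, y, z as a fraction of full scale, then the turn, a rotation vector about the tool's x, y, z as a fraction of full scale, then the gripper command: -1 is shut, 1 is fully open, values between are in proportion. A call has 1 to 8 rows; each row shifts and turns the commanded pose from where the row before left it, along the tool's axes as they then stand; what a row does not reach is not made up. Full scale, the value 1, is 250 mm for a shift and 45 degrees for a turn. A row lasts 1/10 s, in which the tool goes at most 50 mm and 8.59 degrees, less where a joint would pass 70% of its speed; a pose out of reach is approached as far as the arm can. A call with a number of a shift or a turn outside -1 to 1 is refused whole. A call with a gripper value outside its range is refused whole. The fingers move at their own pace and stop on an object; "force" is the grip in N (left out, the last holds). Time passes only in rows, so rows that do not move let the fingers close. It gives the time, the measured TCP pose, the force, the opening and the grip force at its end, in the units of the state.
- bot.get_obs(): the state, without advancing time (a new reading comes with each control period).
- vision.snapshot(name): name is "scene" or "side" or "wrist"; returns (picture, depth): 420x560x3 uint8, blue, green, red; 420x560 float32, m along the optical axis (not along the pixel's ray), 0 where there is no reading.
- vision.camera_params(name): a dict with "mtx" (3x3 intrinsics, pixels), "R" (3x3) and "t" (3): a world point X has camera coordinates R X + t. Camera axes: x right, y down, z forward; pixel columns grow to the right and rows downward; lengths in m; the calibration is good to about 2 mm. The wrist camera is an equidistant fisheye: a pixel r from the principal point sees the ray r / f radians off the axis. A picture is of the moment at which its call begins: read the wrist's pose just before it. camera_params takes no time and is no camera call; for the wrist camera it gives the pose at the moment of the call.
- ticket.close_job(): hands the job in; it is judged then, once.
The state is a dict: "t": time; "joints": joint angles; "qd": joint speeds; "effort": joint torques, N m; "ee_pos": TCP position; "eef_rot": TCP orientation; "wrist_force": force on the tool from outside, world axes, zero at the start; "ft_torque": the same for the moment, N m; "gripper_width": finger opening in m; "grasp_force": force on a finger pad.
Only numpy, scipy, OpenCV 4.12 (cv2) and the standard library are available. Lean on these libraries where they do the work, as an engineer would, in place of code of your own. Each camera call takes 0.05 s, during which the arm holds its last target. There are 200 camera calls.

## Task

The balance is about to be checked: pick up the sprung gauge forceps from their rest and, with their tips round the neck under the knob, lift the 50 g weight (the second smallest of the four) out of the wooden case and hold it, hanging upright and still, over the middle of the balance pan, about 2 cm clear of it. Squeeze the forceps only to the line on their brass scale (12.5 mm between the tips), so that the weight hangs by its knob without its neck being pinched, and finish while still holding that gap steady with the weight in the air. Touch no weight with the gripper, leave the other three in their compartments, and do not touch the balance.

Things in the scene. Friction and masses are not known exactly. Their poses are not given: they have to be found in the camera images.
- forceps_grip (a point): Point on the loose steel forceps half-way between their knurled grip flats, half-way up (5 mm above the rest's ridges). x points to the tips, y to the left blade, z up. Flats: 24 mm long, 10 mm high, 44 mm over both sprung open, 33 mm and parallel at an 18.5 mm tip gap, about 30 mm at the mark; that width falls 1 mm per 1.9 mm of tip gap. Bend at x = -80 mm, middle of the jaws at x = +70 mm, all at this height.
- tip_left (a point): Middle of the inner face of the left jaw of the forceps, half-way up. The jaws are flat steel plates 16 mm long (8 mm either way of this point, along the forceps' x axis), 3 mm thick and 3 mm high. Axes as the left blade.
- tip_right (a point): The same on the right jaw. The distance between the two points is the tip gap: about 36 mm sprung open, 12.5 mm at the mark.
- jaw_left (a joint): How far the left blade is squeezed in, rad (the right one mirrors it): 0 sprung open, 0.078 at the mark, 0.118 tips shut; tip gap in mm = 36 - 300 x value. The spring pushes each grip flat out with about 2.4 N at first, 11.5 N at the mark, 16 N shut; it opens again when let go.
- forceps: Gauge forceps, 159 mm long, about 70 g: two sprung blades 10 mm high, on edge, closing sideways; open at most 46 mm wide. Origin 5 mm below forceps_grip, same axes. A brass scale bar (6 mm wide, 1.5 mm proud) crosses above the blades at x = +40 mm, reaching at most 34 mm right of the centre line, fixed to the left blade; at the mark the outer edge of the right blade stands at its long dark line.
- rest: White glazed forceps rest, fixed, 150 x 85 mm, base 6 mm thick; two cross ridges 14 mm wide, 80 mm long, tops 24 mm above the table, centred 58 mm either way of the middle along x; between them the grip flats hang free, 18 mm above the base. Origin: on the table under its middle; x points about the way the forceps point.
- case: Fixed open wooden case, 50 x 174 mm, walls 26 mm high; four compartments in a row along its y axis (centres y = -64, -21, +21, +64 mm), floor 15 mm above the table. Origin: on the table under its middle. Each compartment holds one upright polished steel weight, in any order; knobs and necks stand above the walls.
- w50_neck (a point): The 50 g weight, second smallest of the four, loose and upright: body 20 mm diameter, 13 mm high; neck 9 mm diameter, 10 mm high; knob 18 mm diameter, 6 mm high; 29 mm in all. This point is on its axis half-way up the neck, 18 mm above its underside, 11 mm below its top; z is its axis.
- w200: The 200 g weight, steel, upright: 32 mm diameter, 40 mm high; knob 28 mm. Origin: centre of its underside. To be left alone.
- w100: The 100 g weight, steel, upright: 26 mm diameter, 32 mm high; knob 22 mm. Origin: centre of its underside. To be left alone.
- w20: The 20 g weight, steel, upright: 15 mm diameter, 22 mm high; knob 13 mm. Origin: centre of its underside. To be left alone.
- pan (a point): Centre of the top of the balance's round steel pan (120 mm diameter, 85 mm above the table). z is up; x points away from the balance's display end. The white balance reaches 90 mm to +x, 170 mm to -x and 96 mm to each side of it, all of it below the pan's top.
- balance: The white balance with its pan, fixed. Origin: on the table under the pan's centre.
- w50: The same 50 g weight; origin at the centre of its underside, z its axis.
Things that resemble listed ones, but are neither listed nor needed, are in the scene too. Of the things shaped like the forceps, the bare steel one is meant.

How it is judged (in metres and radians):
On the way, in this order (a step that is already met when the one before it is completed fails the run):
1. the forceps are lifted clear of their rest in the fingers (contact force between the fingers and forceps above 0.5 N and contact force between forceps and rest below 0.02 N and height (world z) of forceps_grip above 0.045 m), for 0.1 s.
2. the 50 g weight hangs from the forceps' tips, clear of the case, at the marked gap (distance between tip_left and tip_right between 0.01 and 0.015 m and contact force between forceps and w50 above 0.15 N and contact force between w50 and case below 0.02 N and z of w50_neck in the frame of case above 0.055 m), for 0.2 s.
At the end, for the whole second after the job is handed in: Through the last second: fingers hold the forceps, tip gap steady at 10 to 15 mm, the 50 g weight hanging from the tips alone, upright within 20 degrees, still, within 30 mm of the pan's centre, underside 5 to 50 mm above the pan; balance untouched; other weights within 12 mm of their places (distance between tip_left and tip_right between 0.01 and 0.015 m and velocity of joint jaw_left between -0.03 and 0.03 rad/s and contact force between the fingers and forceps above 1 N and contact force between forceps and w50 above 0.15 N and contact force between each of w50, forceps and balance below 0.02 N and horizontal distance between w50_neck and pan below 0.03 m and z of w50_neck in the frame of pan between 0.023 and 0.068 m and angle between w50's own z axis and vertical below 0.35 rad and linear speed of w50 below 0.03 m/s and distance of each of w200, w100, w20 from where it was at the start of the episode below 0.012 m); the arm keeps its last pose, push and grip.
It fails at once if a weight is touched by the gripper (contact force between the fingers and w50 above 0.3 N or contact force between the fingers and w200 above 0.3 N or contact force between the fingers and w100 above 0.3 N or contact force between the fingers and w20 above 0.3 N).
It fails at once if another weight is taken out or knocked over (distance of any of w200, w100, w20 from where it was at the start of the episode above 0.02 m).
It fails at once if the balance or its pan is touched (contact force between balance and w50 above 0.5 N or contact force between balance and forceps above 0.5 N or contact force between balance and the arm above 0.5 N or contact force between balance and the fingers above 0.5 N).
It also fails if it takes over 48 s, if anything falls off the work surface, if the arm or the gripper's body presses on something with over 40 N, if the wrist force passes 120 N, or if a joint passes its speed limit or range.

## Working session

There is one attempt and no reset: what is moved stays moved. The work goes in short steps, Python scripts to look and compute and a tool call to move; the robot and the scene stay as the last step left them, time stands still between calls to the robot, and variables do not carry over. Pictures are saved under pics/ and viewed, at most 10 in all, crops included, and the job is handed in when it is done.

Besides the shell and the picture viewer there is one more tool, called after "Emit:" as name(argument=value, ...), one argument or row to a line, values as JSON. move_arm: Moves the arm, as the interface text tells. Shift numbers are shares of 250 mm and turn numbers shares of 45 degrees, none past 1 either way. Its arguments: {"type":"object","properties":{"series":{"type":"array"},"force":{"type":"number"}},"required":["series"]}

```bash
mkdir -p pics; ls; cat > s.py <<'E'
from station import bot, vision
import cv2, numpy as np
for n in ("scene","side"):
    p,d=vision.snapshot(n); c=vision.camera_params(n)
    cv2.imwrite(f"pics/{n}0.png",p); np.savez(f"{n}0.npz",p=p,d=d,**c)
    print(n,c["mtx"].round(1).tolist(),c["R"].round(3).tolist(),c["t"].round(3).tolist())
o=bot.get_obs(); print({k:np.round(v,3).tolist() for k,v in o.items()})
E
python3 s.py
```

```text
pics
scene [[471.5, 0.0, 282.0], [0.0, 471.5, 200.2], [0.0, 0.0, 1.0]] [[-0.882, 0.472, 0.009], [0.325, 0.62, -0.714], [-0.342, -0.627, -0.7]] [0.433, -0.006, 1.41]
side [[431.4, 0.0, 271.3], [0.0, 431.4, 210.8], [0.0, 0.0, 1.0]] [[0.796, -0.605, -0.017], [-0.464, -0.592, -0.659], [0.388, 0.533, -0.752]] [-0.445, 0.205, 1.212]
{'t': 0.1, 'joints': [63.017, 5.038, 78.617, 0.002, 96.464, -5.908], 'qd': [-0.014, -0.101, -0.291, 0.064, 0.035, -0.083], 'effort': [0.002, -35.302, -31.422, -0.0, 0.008, -0.0], 'ee_pos': [0.198, 0.513, 0.252], 'eef_rot': [-179.881, -0.014, 158.925], 'wrist_force': [-0.436, -0.63, -0.114], 'ft_torque': [-0.002, -0.045, -0.028], 'grasp_force': 0.0, 'gripper_width': 0.085}
```

View pics/scene0.png

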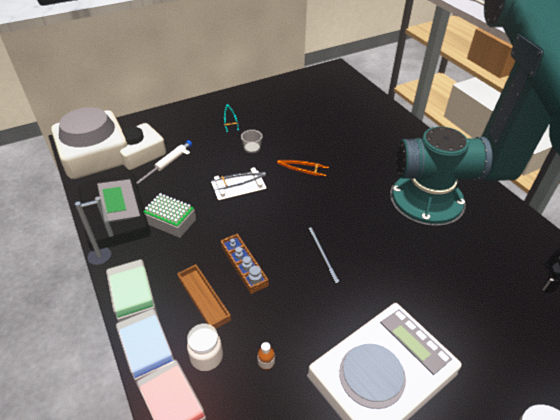

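View pics/side0.png

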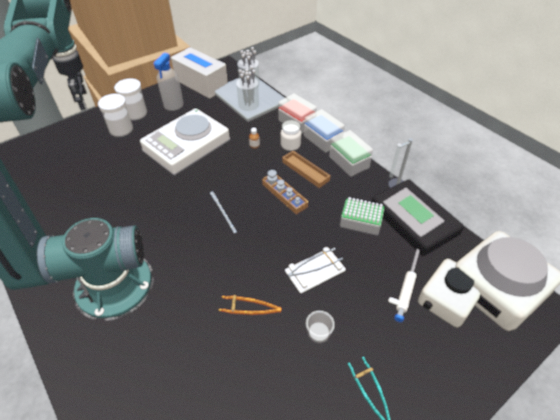

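The scene view shows the rest with the steel forceps at about (238,182), the case at (244,262) and the pan at (373,375). In the side view they are at (315,268), (285,192) and (193,127). I'll zoom in and get coarse positions.

```bash
cat > h.py <<'E'
import numpy as np, cv2
from scipy.spatial.transform import Rotation as Ro
class Cam:
    def __init__(s,n,f):
        z=np.load(f); s.p,s.d,s.K,s.R,s.t=z["p"],z["d"],z["mtx"],z["R"],z["t"]; s.fish=(n=="wrist")
        s.c=-s.R.T@s.t
    def ray(s,u,v):
        x=(u-s.K[0,2])/s.K[0,0]; y=(v-s.K[1,2])/s.K[1,1]
        if s.fish:
            r=np.hypot(x,y); k=np.sin(r)/max(r,1e-9); d=np.array([x*k,y*k,np.cos(r)])
        else: d=np.array([x,y,1.])
        return s.R.T@d/np.linalg.norm(d)
    def plane(s,u,v,z):
        d=s.ray(u,v); return s.c+d*(z-s.c[2])/d[2]
    def proj(s,X):
        q=s.R@np.asarray(X)+s.t
        if s.fish:
            r=np.hypot(q[0],q[1]); th=np.arctan2(r,q[2]); q=np.array([q[0]/r*th,q[1]/r*th,1])
        else: q=q/q[2]
        return (s.K@q)[:2]
E
cat > a.py <<'E'
from h import *
A=Cam("scene","scene0.npz");B=Cam("side","side0.npz")
for nm,a,b,z in (("rest",(238,182),(315,270),.02),("case",(244,262),(285,192),.026),("pan",(373,375),(193,127),.085)):
    print(nm,A.plane(*a,z).round(3),B.plane(*b,z).round(3))
def crop(C,u,v,w,h): return cv2.resize(C.p[v:v+h,u:u+w],(400,300),interpolation=cv2.INTER_CUBIC)
m=np.vstack([np.hstack([crop(A,200,157,80,60),crop(A,204,232,80,60)]),np.hstack([crop(B,275,238,80,60),crop(B,245,162,80,60)])])
cv2.imwrite("pics/m.png",m)
E
python3 a.py
```

```text
rest [ 0.478 -0.307  0.02 ] [ 0.468 -0.322  0.02 ]
case [ 0.592 -0.018  0.026] [ 0.586 -0.039  0.026]
pan [0.502 0.399 0.085] [0.492 0.371 0.085]
```

View pics/m.png

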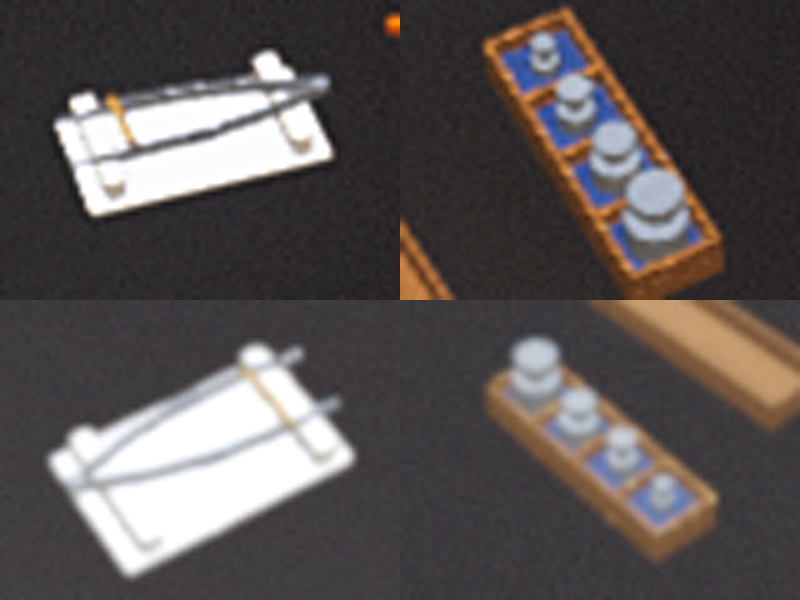

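```bash
cat > w.py <<'E'
import sys
from station import bot, vision
import cv2, numpy as np
n=sys.argv[1]; cam=sys.argv[2] if len(sys.argv)>2 else "wrist"
o=bot.get_obs(); c=vision.camera_params(cam); p,d=vision.snapshot(cam)
cv2.imwrite(f"pics/{n}.png",p); np.savez(f"{n}.npz",p=p,d=d,**c)
print(o["t"],np.round(o["ee_pos"],4),np.round(o["eef_rot"],2),o["gripper_width"]); print(c["mtx"].round(1).tolist(),"cam at",(-c["R"].T@c["t"]).round(3),"axis",c["R"][2].round(2))
E
cat > go.py <<'E'
# go.py x y z yaw : total tool-frame shift/turn, tool down (roll 180)
import sys; from station import bot; from h import *
o=bot.get_obs(); x=np.array(list(map(float,sys.argv[1:4]))); R=Ro.from_euler("xyz",o["eef_rot"],degrees=True)
T=Ro.from_euler("xyz",[180,0,float(sys.argv[4])],degrees=True)
print("from",np.round(o["ee_pos"],4),np.round(o["eef_rot"],2),"w",round(o["gripper_width"],4),"t",o["t"])
print("shift",(R.inv().apply(x-o["ee_pos"])/.25).round(3),"turn",((R.inv()*T).as_rotvec(degrees=True)/45).round(3))
E
python3 w.py w0; python3 go.py 0.46 -0.2 0.28 160
python3 - <<'E'
from h import *
for n,pts in (("scene",[(238,182),(244,262),(373,375),(330,255)]),("side",[(315,270),(285,192),(193,127)])):
    C=Cam(n,n+"0.npz")
    for u,v in pts:
        q=np.linalg.inv(C.K)@[u,v,1]*np.median(C.d[v-1:v+2,u-1:u+2]); print(n,(C.R.T@(q-C.t)).round(3))
E
```

```text
0.1 [0.1976 0.5128 0.2522] [-1.7988e+02 -1.0000e-02  1.5893e+02] 0.08516460285233025
[[325.2, 0.0, 278.9], [0.0, 325.2, 208.2], [0.0, 0.0, 1.0]] cam at [0.124 0.541 0.372] axis [ 0.29 -0.11 -0.95]
from [0.1976 0.5129 0.2524] [-1.7990e+02 -1.0000e-02  1.5893e+02] w 0.0853 t 0.15
shift [-2.005 -2.284 -0.107] turn [-0.002 -0.    -0.024]
scene [ 0.473 -0.32   0.008]
scene [ 0.598 -0.003  0.046]
scene [0.503 0.399 0.085]
scene [0.373 0.049 0.002]
side [ 0.465 -0.325  0.027]
side [ 0.592 -0.031  0.015]
side [0.493 0.373 0.083]
```

View pics/w0.png

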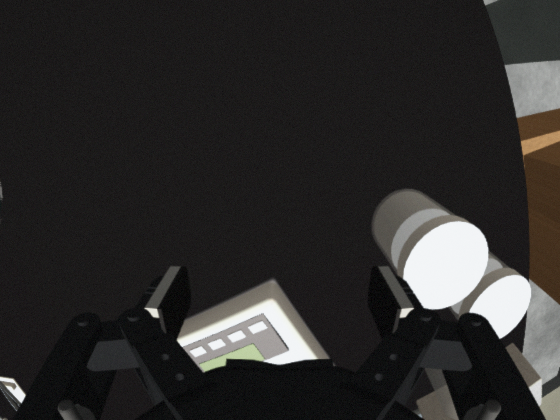

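The wrist view shows the balance's display end at the bottom, near (240,340), and the fingers at the bottom edge. The camera sits on the tool +x side. I'll move between the rest and the case with tool x turned to world +x.

Emit:
move_arm(
  series=[
    [[-0.125, -0.143, -0.007], [0, 0, 0], 1],
    [[-0.125, -0.143, -0.007], [0, 0, 0], 1],
    [[-0.125, -0.143, -0.007], [0, 0, 0], 1],
    [[-0.125, -0.143, -0.007], [0, 0, 0], 1],
    [[-0.125, -0.143, -0.007], [0, 0, 0], 1],
    [[-0.125, -0.143, -0.007], [0, 0, 0], 1],
    [[-0.125, -0.143, -0.007], [0, 0, 0], 1],
    [[-0.125, -0.143, -0.007], [0, 0, 0], 1],
  ],
)

```text
t: 0.95
ee_pos: [0.3282, 0.1547, 0.2673]
eef_rot: [180.0, 0.0, 159.0]
wrist_force: [1.3, -0.1, 0.0]
gripper_width: 0.0848
grasp_force: 0.0
```

Emit:
move_arm(
  series=[
    [[-0.125, -0.143, -0.007], [0, 0, 0], 1],
    [[-0.125, -0.143, -0.007], [0, 0, 0], 1],
    [[-0.125, -0.143, -0.007], [0, 0, 0], 1],
    [[-0.125, -0.143, -0.007], [0, 0, 0], 1],
    [[-0.125, -0.143, -0.007], [0, 0, 0], 1],
    [[-0.125, -0.143, -0.007], [0, 0, 0], 1],
    [[-0.125, -0.143, -0.007], [0, 0, 0], 1],
    [[-0.125, -0.143, -0.007], [0, 0, 0], 1],
  ],
)

```text
t: 1.75
ee_pos: [0.4588, -0.2023, 0.281]
eef_rot: [180.0, -0.0, 158.9]
wrist_force: [1.4, 0.9, 0.4]
gripper_width: 0.0854
grasp_force: 0.0
```

Emit:
move_arm(
  series=[
    [[0, 0, 0], [0, 0, 0.18], 1],
    [[0, 0, 0], [0, 0, 0.18], 1],
    [[0, 0, 0], [0, 0, 0.18], 1],
    [[0, 0, 0], [0, 0, 0.18], 1],
    [[0, 0, 0], [0, 0, 0.18], 1],
    [[0, 0, 0], [0, 0, 0.18], 1],
    [[0, 0, 0], [0, 0, 0.18], 1],
    [[0, 0, 0], [0, 0, 0.18], 1],
  ],
)

```text
t: 2.55
ee_pos: [0.4585, -0.2002, 0.2808]
eef_rot: [-180.0, -0.0, 93.8]
wrist_force: [0.0, 0.2, -0.4]
gripper_width: 0.0854
grasp_force: 0.0
```

Emit:
move_arm(
  series=[
    [[0, 0, 0], [0, 0, 0.18], 1],
    [[0, 0, 0], [0, 0, 0.18], 1],
    [[0, 0, 0], [0, 0, 0.18], 1],
    [[0, 0, 0], [0, 0, 0.18], 1],
    [[0, 0, 0], [0, 0, 0.18], 1],
    [[0, 0, 0], [0, 0, 0.18], 1],
    [[0, 0, 0], [0, 0, 0.18], 1],
    [[0, 0, 0], [0, 0, 0.18], 1],
  ],
)

```text
t: 3.35
ee_pos: [0.4585, -0.2002, 0.2808]
eef_rot: [-179.9, 0.0, 29.0]
wrist_force: [-0.0, 0.0, 1.0]
gripper_width: 0.0857
grasp_force: 0.0
```

Emit:
move_arm(
  series=[
    [[0, 0, 0], [0, 0, 0.18], 1],
    [[0, 0, 0], [0, 0, 0.18], 1],
    [[0, 0, 0], [0, 0, 0.18], 1],
    [[0, 0, 0], [0, 0, 0], 1],
  ],
)

```text
t: 3.75
ee_pos: [0.4585, -0.2002, 0.2809]
eef_rot: [-180.0, 0.0, 5.0]
wrist_force: [0.6, -0.5, -0.4]
gripper_width: 0.0853
grasp_force: 0.0
```

```bash
python3 w.py w1
```

```text
3.75 [ 0.4585 -0.2002  0.2809] [-1.7997e+02  3.0000e-02  5.0400e+00] 0.08525882738572296
[[325.2, 0.0, 278.9], [0.0, 325.2, 208.2], [0.0, 0.0, 1.0]] cam at [ 0.537 -0.193  0.401] axis [-0.31 -0.03 -0.95]
```

View pics/w1.png

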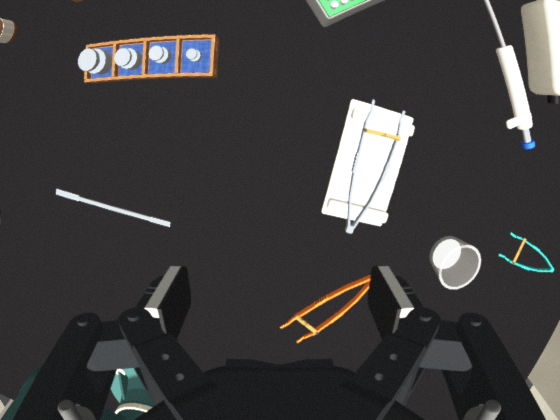

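The wrist view shows the forceps with the bend at (350,231), tips at (373,102) and (404,112), and brass bar near (382,133). In the case, the 100 g knob is at (126,57), the 50 g at (158,54) and the 20 g at (193,55).

```bash
cat > b.py <<'E'
from h import *
C=Cam("wrist","w1.npz"); P=lambda u,v,z:C.plane(u,v,z)
b=P(350,232,.029);t1=P(373.5,101,.029);t2=P(404,111.5,.029)
print("bend",b.round(4),"tips",t1.round(4),t2.round(4),"sep",np.linalg.norm(t1-t2).round(4))
m=(t1+t2)/2; d=m-b; print("len",np.linalg.norm(d).round(4),"yaw",np.degrees(np.arctan2(d[1],d[0])).round(2)); u=d/np.linalg.norm(d)
print("grip", (b+.081*u).round(4), (m-.078*u).round(4))
for n,p,z in (("w50",(158,54),.044),("w100",(126,57),.047),("w200",(92,61),.055),("w20",(193,55),.037)): print(n,P(*p,z).round(4))
for p in ((84,46),(215,36),(217,76),(86,81)): print("case",P(*p,.026).round(4))
A=Cam("scene","scene0.npz");B=Cam("side","side0.npz")
for n,X in (("grip",b+.081*u),("w50",P(158,54,.044)),("base",np.zeros(3))): print(n,A.proj(X).round(1),B.proj(X).round(1))
E
python3 b.py; python3 -c "from station import bot;print(bot.tips_ahead)"
```

```text
bend [ 0.3934 -0.295   0.029 ] tips [ 0.556  -0.3006  0.029 ] [ 0.5497 -0.3401  0.029 ] sep 0.04
len 0.1615 yaw -9.02
grip [ 0.4734 -0.3077  0.029 ] [ 0.4758 -0.3081  0.029 ]
w50 [ 0.5906 -0.0518  0.044 ]
w100 [ 0.5882 -0.0124  0.047 ]
w200 [0.5853 0.0301 0.055 ]
w20 [ 0.5901 -0.0916  0.037 ]
case [0.6105 0.0638 0.026 ]
case [ 0.615  -0.1125  0.026 ]
case [ 0.5673 -0.1191  0.026 ]
case [0.5636 0.0565 0.026 ]
grip [239.2 179.2] [313.3 263.7]
w50 [238.5 248.1] [288.8 189.8]
base [426.9 198.4] [113.  283.8]
0.022
```

```bash
python3 go.py 0.4745 -0.308 0.16 -9
```

```text
from [ 0.4585 -0.2002  0.2809] [-1.7997e+02  3.0000e-02  5.1900e+00] w 0.0851 t 3.8
shift [0.025 0.435 0.483] turn [-0.001  0.001  0.315]
```

Emit:
move_arm(
  series=[
    [[0.006, 0.109, 0.121], [0, 0, 0], 1],
    [[0.006, 0.109, 0.121], [0, 0, 0], 1],
    [[0.006, 0.109, 0.121], [0, 0, 0], 1],
    [[0.006, 0.109, 0.121], [0, 0, 0], 1],
    [[0, 0, 0], [0, 0, 0.157], 1],
    [[0, 0, 0], [0, 0, 0.157], 1],
    [[0, 0, 0], [0, 0, 0], 1],
  ],
)

```text
t: 4.5
ee_pos: [0.4739, -0.3085, 0.1595]
eef_rot: [-180.0, 0.1, -9.0]
wrist_force: [1.0, -0.1, -0.4]
gripper_width: 0.0856
grasp_force: 0.0
```

```bash
python3 w.py w2; python3 - <<'E'
import cv2
p=cv2.imread("pics/w2.png"); cv2.imwrite("pics/w2c.png",cv2.resize(p[130:420,150:420],None,fx=2,fy=2,interpolation=cv2.INTER_CUBIC))
E
```

```text
4.5 [ 0.4739 -0.3085  0.1595] [-1.7995e+02  7.0000e-02 -8.9800e+00] 0.08559481347127731
[[325.2, 0.0, 278.9], [0.0, 325.2, 208.2], [0.0, 0.0, 1.0]] cam at [ 0.552 -0.321  0.28 ] axis [-0.31  0.05 -0.95]
```

View pics/w2c.png

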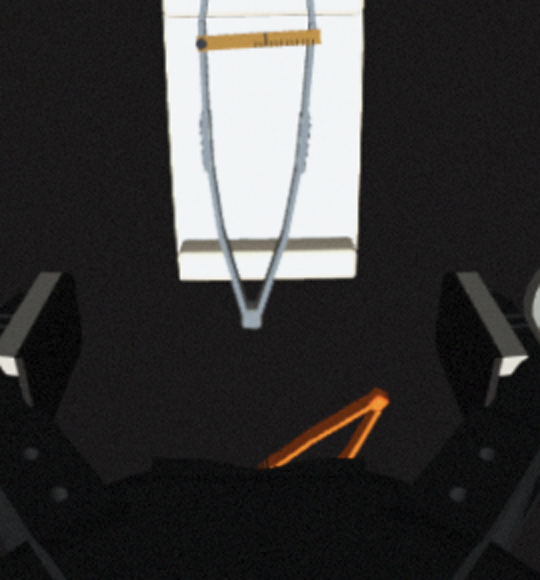

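The close view shows the flats at crop (204,140) and (308,142), the bend end at (252,327) and the brass bar at (202,42) to (320,37).

```bash
python3 - <<'E'
from h import *
C=Cam("wrist","w2.npz"); P=lambda u,v,z=.034:C.plane(u/2+150,v/2+130,z)
l=P(203,139);r=P(309,142);b=P(252,327,.034);m=(l+r)/2
print(l.round(4),r.round(4),"w",np.linalg.norm(l-r).round(4),"mid",m.round(4),"bend",b.round(4),"d",np.linalg.norm(m-b).round(4))
d=m-b;print("yaw",np.degrees(np.arctan2(d[1],d[0])))
tl,tr=P(206,0),P(310,0); d=(tl+tr)/2-b; print("yaw2",np.degrees(np.arctan2(d[1],d[0])))
E
python3 go.py 0.4745 -0.308 0.034 -9
```

```text
[ 0.4835 -0.2877  0.034 ] [ 0.4758 -0.3289  0.034 ] w 0.0419 mid [ 0.4797 -0.3083  0.034 ] bend [ 0.3944 -0.293   0.034 ] d 0.0866
yaw -10.186819456365683
yaw2 -10.015209745323562
from [ 0.4741 -0.3084  0.16  ] [-1.7998e+02  3.0000e-02 -8.8600e+00] w 0.0854 t 4.55
shift [ 0.002 -0.002  0.504] turn [-0.     0.001  0.003]
```

Emit:
move_arm(
  series=[
    [[0.01, -0.002, 0.12], [0, 0, 0.023], 1],
    [[0, 0, 0.12], [0, 0, 0], 1],
    [[0, 0, 0.12], [0, 0, 0], 1],
    [[0, 0, 0.1], [0, 0, 0], 1],
    [[0, 0, 0.044], [0, 0, 0], 1],
    [[0, 0, 0], [0, 0, 0], 0.3],
    [[0, 0, 0], [0, 0, 0], 0.1],
    [[0, 0, 0], [0, 0, 0], 0],
  ],
  force=25,
)

```text
t: 5.35
ee_pos: [0.478, -0.3091, 0.0364]
eef_rot: [179.9, -0.2, -10.1]
wrist_force: [0.3, 0.3, 0.3]
gripper_width: 0.0442
grasp_force: 0.1
```

Emit:
move_arm(
  series=[
    [[0, 0, 0], [0, 0, 0], -0.05],
    [[0, 0, 0], [0, 0, 0], -0.1],
    [[0, 0, 0], [0, 0, 0], -0.1],
    [[0, 0, 0], [0, 0, 0], -0.1],
    [[0, 0, 0], [0, 0, 0], -0.1],
  ],
)

```text
t: 5.85
ee_pos: [0.4783, -0.3092, 0.037]
eef_rot: [179.9, -0.3, -10.1]
wrist_force: [-0.3, 0.8, 5.9]
gripper_width: 0.0388
grasp_force: 6.6
```

```bash
python3 w.py w3; python3 - <<'E'
import cv2
p=cv2.imread("pics/w3.png"); cv2.imwrite("pics/w3c.png",cv2.resize(p[130:420,150:420],None,fx=2,fy=2,interpolation=cv2.INTER_CUBIC))
E
```

```text
5.85 [ 0.4783 -0.3092  0.037 ] [179.88  -0.26 -10.12] 0.03878549725877575
[[325.2, 0.0, 278.9], [0.0, 325.2, 208.2], [0.0, 0.0, 1.0]] cam at [ 0.556 -0.323  0.158] axis [-0.3   0.05 -0.95]
```

View pics/w3c.png

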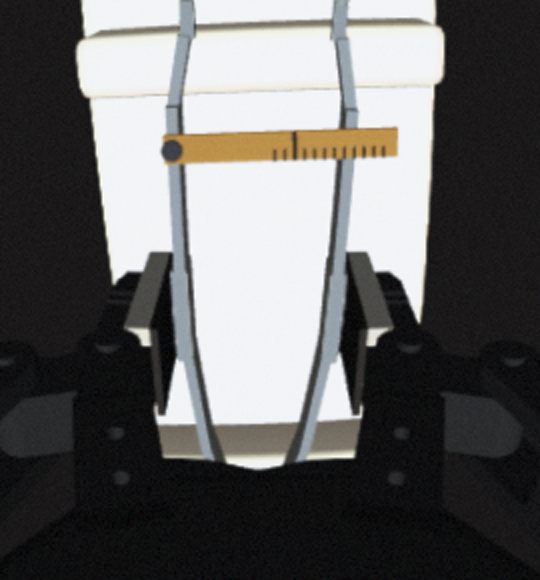

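The pads sit squarely on both flats with a 38.8 mm opening, and the scale bar is visible with its long line at crop (295,146). Lifting now.

Emit:
move_arm(
  series=[
    [[0, 0, 0], [0, 0, 0], -0.13],
    [[0, 0, -0.02], [0, 0, 0], -0.13],
    [[0, 0, -0.05], [0, 0, 0], -0.13],
    [[0, 0, -0.1], [0, 0, 0], -0.13],
    [[0, 0, -0.1], [0, 0, 0], -0.13],
    [[0, 0, -0.1], [0, 0, 0], -0.13],
    [[0, 0, -0.03], [0, 0, 0], -0.13],
    [[0, 0, 0], [0, 0, 0], -0.13],
  ],
)

```text
t: 6.7
ee_pos: [0.4775, -0.3088, 0.1362]
eef_rot: [179.9, -0.2, -10.1]
wrist_force: [-0.4, 0.2, -0.8]
gripper_width: 0.037
grasp_force: 5.7
```

```bash
python3 w.py w4; python3 - <<'E'
import cv2
p=cv2.imread("pics/w4.png"); cv2.imwrite("pics/w4c.png",cv2.resize(p[100:390,150:420],None,fx=2,fy=2,interpolation=cv2.INTER_CUBIC))
E
```

```text
6.7 [ 0.4775 -0.3088  0.1362] [179.9   -0.19 -10.13] 0.03701519310862676
[[325.2, 0.0, 278.9], [0.0, 325.2, 208.2], [0.0, 0.0, 1.0]] cam at [ 0.555 -0.322  0.257] axis [-0.3   0.05 -0.95]
```

View pics/w4c.png

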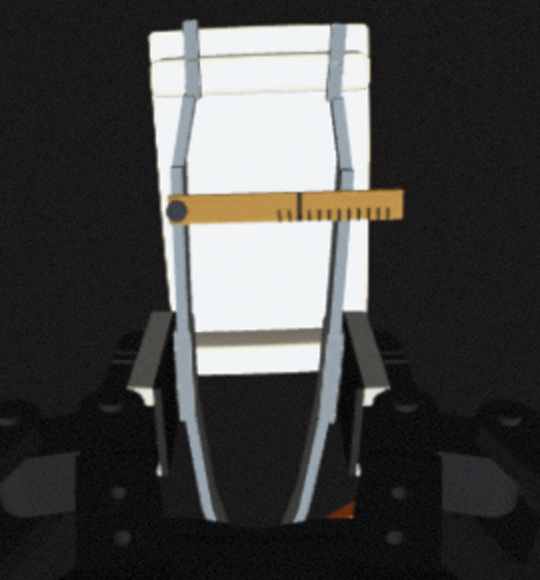

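The forceps are lifted clear and roughly level. The jaws are at crop (191,58) and (338,60). I'll measure the jaw position in the tool frame from depth.

```bash
cat > jaw.py <<'E'
from h import *
C=Cam("wrist","w4.npz"); T=np.array([.4775,-.3088,.1362]); R=Ro.from_euler("xyz",[179.9,-.19,-10.13],degrees=True)
def X(u,v):
    u,v=u/2+150,v/2+100; iu,iv=int(round(u)),int(round(v)); d=C.d[iv,iu]
    r=C.R@C.ray(u,v); return R.inv().apply(C.R.T@(r*d/r[2])+C.c-T)
for n,p in dict(L0=(191,28),L1=(191,58),L2=(192,85),R0=(338,32),R1=(338,60),R2=(336,90),Lb=(180,250),Rb=(340,250),Lf=(183,340),Rf=(331,345),Lr=(200,460),Rr=(311,460)).items(): print(n,(X(*p)*1000).round(1))
E
python3 jaw.py; python3 go.py 0.51 -0.04 0.16 0
```

```text
L0 [ 75.9 -13.3   9.4]
L1 [ 69.9 -13.4   9.7]
L2 [ 64.5 -13.2   9.1]
R0 [75.2 15.7  9.1]
R1 [69.5 15.9  9.8]
R2 [63.4 15.6 10.1]
Lb [ 31.1 -16.2   4.6]
Rb [31.1 16.9  4.6]
Lf [ 10.6 -16.3   3.4]
Rf [ 8.8 16.   4.4]
Lr [-24.2 -14.2   4.7]
Rr [-24.5  13.    5.2]
from [ 0.4767 -0.3082  0.1344] [ 1.7999e+02 -2.0000e-02 -1.0140e+01] w 0.0371 t 6.75
shift [-0.058 -1.08  -0.103] turn [ 0.    -0.    -0.225]
```

Emit:
move_arm(
  series=[
    [[0, -0.1, 0], [0, 0, -0.04], -0.13],
    [[0, -0.15, 0], [0, 0, -0.04], -0.13],
    [[0, -0.15, 0], [0, 0, -0.04], -0.13],
    [[0, -0.15, 0], [0, 0, -0.04], -0.13],
    [[0, -0.15, 0], [0, 0, -0.04], -0.13],
    [[0, -0.15, 0], [0, 0, -0.04], -0.13],
    [[0, -0.1, 0], [0, 0, 0], -0.13],
    [[0, 0, 0], [0, 0, 0], -0.13],
  ],
)

```text
t: 7.55
ee_pos: [0.4949, -0.0687, 0.1321]
eef_rot: [-179.9, 0.2, 0.9]
wrist_force: [-0.8, 0.2, -0.8]
gripper_width: 0.037
grasp_force: 5.7
```

```bash
python3 go.py 0.521 -0.0506 0.11 1.3
```

```text
from [ 0.4949 -0.0687  0.1321] [-179.86    0.23    0.91] w 0.037 t 7.55
shift [ 0.106 -0.071  0.088] turn [-0.003  0.005 -0.009]
```

Emit:
move_arm(
  series=[
    [[0.05, -0.035, 0.04], [0, 0, -0.009], -0.13],
    [[0.056, -0.036, 0.048], [0, 0, 0], -0.13],
    [[0, 0, 0], [0, 0, 0], -0.13],
    [[0, 0, 0], [0, 0, 0], -0.13],
  ],
)

```text
t: 7.95
ee_pos: [0.5216, -0.0544, 0.1108]
eef_rot: [-180.0, 0.2, 1.1]
wrist_force: [-0.3, -0.3, -0.9]
gripper_width: 0.0374
grasp_force: 5.8
```

```bash
python3 w.py w5; python3 - <<'E'
import cv2
p=cv2.imread("pics/w5.png"); cv2.imwrite("pics/w5c.png",cv2.resize(p[50:350,120:440],None,fx=2,fy=2,interpolation=cv2.INTER_CUBIC))
E
```

```text
7.95 [ 0.5216 -0.0544  0.1108] [-179.99    0.2     1.05] 0.03742022390060711
[[325.2, 0.0, 278.9], [0.0, 325.2, 208.2], [0.0, 0.0, 1.0]] cam at [ 0.601 -0.053  0.231] axis [-0.31 -0.   -0.95]
```

View pics/w5c.png

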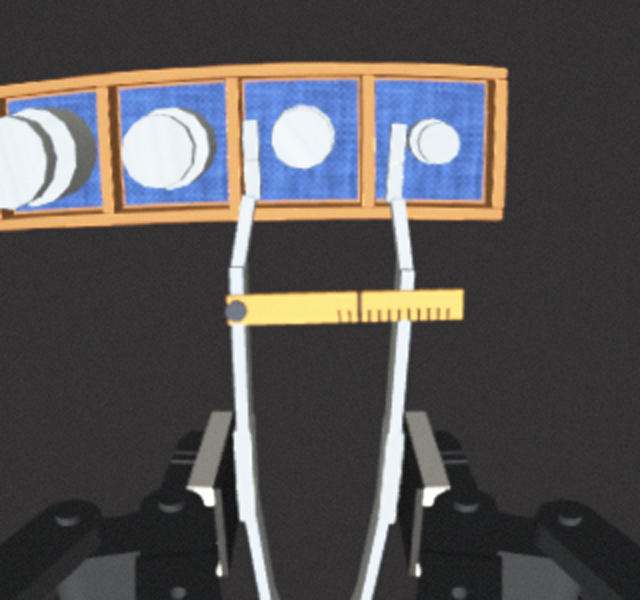

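The view shows the 50 g knob at crop (303,137), w100 at (160,148) and w20 at (438,142). The jaws are at (251,160) and (397,161).

```bash
cat > rel.py <<'E'
from h import *
C=Cam("wrist","w5.npz"); T=np.array([.5216,-.0544,.1108]); R=Ro.from_euler("xyz",[180,.2,1.05],degrees=True)
F=lambda u,v:(u/2+120,v/2+50)
def X(u,v):
    u,v=F(u,v); d=np.median(C.d[int(v):int(v)+2,int(u):int(u)+2]); r=C.R@C.ray(u,v); return C.R.T@(r*d/r[2])+C.c
t=lambda p:(R.inv().apply(p-T)*1000).round(1)
for n,p in dict(L0=(251,128),L1=(252,160),L2=(252,190),R0=(398,132),R1=(397,160),R2=(396,190)).items(): print(n,t(X(*p)),X(*p).round(4))
for n,p,z in (("w50",(303,137),.044),("w100",(158,148),.047),("w20",(437,142),.037)):
    q=C.plane(*F(*p),z); print(n,q.round(4),t(q),"depth z",X(*p).round(4))
print("dia",np.linalg.norm(C.plane(*F(272,137),.044)-C.plane(*F(334,137),.044)))
print("walltop",X(300,70).round(4),X(300,213).round(4),"floor",X(270,180).round(4))
E
python3 rel.py
```

```text
L0 [ 76.  -13.4   9.4] [ 0.5973 -0.0396  0.1011]
L1 [ 69.5 -13.3   9.5] [ 0.5909 -0.0398  0.101 ]
L2 [ 63.5 -13.4   9.2] [ 0.5848 -0.0399  0.1014]
R0 [75.2 15.7  9.9] [ 0.5971 -0.0687  0.1006]
R1 [69.6 15.5  9.3] [ 0.5915 -0.0687  0.1012]
R2 [63.6 15.4  9.1] [ 0.5854 -0.0687  0.1014]
w50 [ 0.5932 -0.0486  0.044 ] [71.9 -4.5 66.5] depth z [ 0.5931 -0.0486  0.0433]
w100 [ 0.5903 -0.0072  0.047 ] [ 69.8 -45.9  63.6] depth z [ 0.5904 -0.0074  0.0475]
w20 [ 0.5927 -0.0883  0.037 ] [70.7 35.2 73.6] depth z [ 0.5927 -0.0884  0.0367]
dia 0.017613630436972356
walltop [ 0.6136 -0.0469  0.0248] [ 0.5682 -0.0476  0.026 ] floor [ 0.5774 -0.0372  0.0147]
```

Emit:
move_arm(
  series=[
    [[0.009, -0.022, 0], [0, 0, 0], -0.13],
    [[0, 0, 0.05], [0, 0, 0], -0.13],
    [[0, 0, 0.04], [0, 0, 0], -0.13],
    [[0, 0, 0], [0, 0, 0], -0.13],
    [[0, 0, 0], [0, 0, 0], -0.13],
  ],
)

```text
t: 8.5
ee_pos: [0.5241, -0.0483, 0.089]
eef_rot: [-180.0, 0.1, 1.1]
wrist_force: [0.1, -0.6, -0.2]
gripper_width: 0.037
grasp_force: 5.8
```

```bash
python3 w.py w6 >/dev/null; python3 go.py 0.5239 -0.0489 0.0439 1.1; python3 - <<'E'
import cv2
p=cv2.imread("pics/w6.png"); cv2.imwrite("pics/w6c.png",cv2.resize(p[50:350,120:440],None,fx=2,fy=2,interpolation=cv2.INTER_CUBIC))
E
```

```text
from [ 0.5246 -0.0483  0.0896] [-1.7999e+02  2.0000e-02  1.0600e+00] w 0.0376 t 8.55
shift [-0.003  0.002  0.183] turn [-0.     0.    -0.001]
```

View pics/w6c.png

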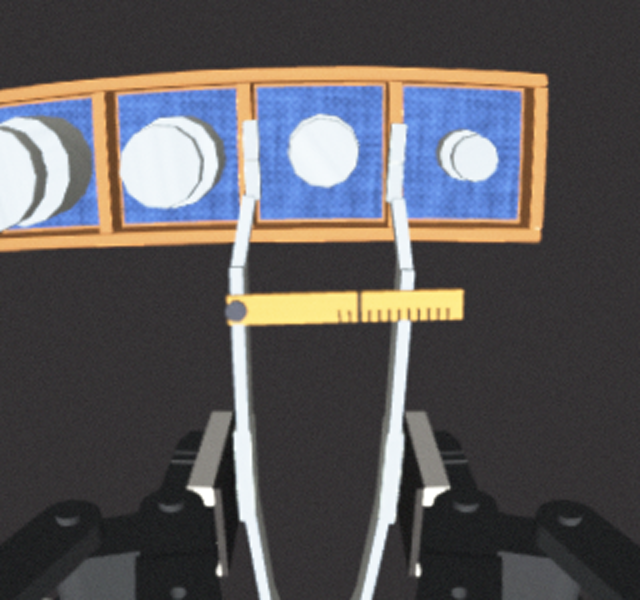

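The 50 g knob is centred between the jaws, at (324,150) with the jaws at 251 and 397. Descending and squeezing to the mark.

Emit:
move_arm(
  series=[
    [[0, 0.002, 0.06], [0, 0, 0], -0.13],
    [[0, 0, 0.06], [0, 0, 0], -0.13],
    [[0, 0, 0.04], [0, 0, 0], -0.13],
    [[0, 0, 0.023], [0, 0, 0], -0.13],
    [[0, 0, 0], [0, 0, 0], -0.13],
    [[0, 0, 0], [0, 0, 0], -0.13],
    [[0, 0, 0], [0, 0, 0], -0.13],
  ],
)

```text
t: 9.25
ee_pos: [0.5254, -0.0489, 0.0449]
eef_rot: [180.0, -0.1, 1.1]
wrist_force: [-0.9, -0.1, 0.2]
gripper_width: 0.0375
grasp_force: 5.8
```

Emit:
move_arm(
  series=[
    [[0, 0, 0], [0, 0, 0], -0.17],
    [[0, 0, 0], [0, 0, 0], -0.21],
    [[0, 0, 0], [0, 0, 0], -0.25],
    [[0, 0, 0], [0, 0, 0], -0.28],
    [[0, 0, 0], [0, 0, 0], -0.29],
    [[0, 0, 0], [0, 0, 0], -0.29],
    [[0, 0, 0], [0, 0, 0], -0.29],
  ],
)

```text
t: 9.95
ee_pos: [0.5247, -0.0488, 0.044]
eef_rot: [-180.0, 0.0, 1.1]
wrist_force: [0.6, -0.4, 0.2]
gripper_width: 0.0305
grasp_force: 11.5
```

```bash
python3 w.py w7; python3 - <<'E'
import cv2
p=cv2.imread("pics/w7.png"); cv2.imwrite("pics/w7c.png",cv2.resize(p[80:300,160:400],None,fx=2.7,fy=2.7,interpolation=cv2.INTER_CUBIC))
E
```

```text
9.95 [ 0.5247 -0.0488  0.044 ] [-180.      0.      1.07] 0.030451703244990944
[[325.2, 0.0, 278.9], [0.0, 325.2, 208.2], [0.0, 0.0, 1.0]] cam at [ 0.604 -0.047  0.164] axis [-0.31 -0.   -0.95]
```

View pics/w7c.png

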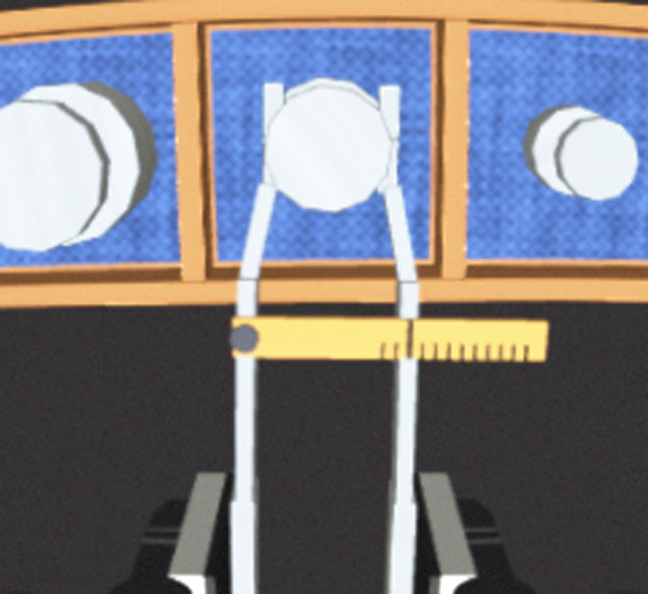

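The jaws are now around the neck under the knob, with the right blade's outer edge about 1 mm outside the dark line. I'll squeeze slightly more, then lift slowly. I have now viewed 11 pictures, one over the limit of 10, so from here I'll check by numbers only.

Emit:
move_arm(
  series=[
    [[0, 0, 0], [0, 0, 0], -0.3],
    [[0, 0, 0], [0, 0, 0], -0.31],
    [[0, 0, 0], [0, 0, 0], -0.31],
    [[0, 0, -0.01], [0, 0, 0], -0.31],
    [[0, 0, -0.02], [0, 0, 0], -0.31],
    [[0, 0, -0.03], [0, 0, 0], -0.31],
    [[0, 0, -0.04], [0, 0, 0], -0.31],
    [[0, 0, -0.04], [0, 0, 0], -0.31],
  ],
)

```text
t: 10.8
ee_pos: [0.5249, -0.0488, 0.0802]
eef_rot: [180.0, -0.0, 1.1]
wrist_force: [-0.8, 0.8, -1.3]
gripper_width: 0.0294
grasp_force: 12.3
```

Emit:
move_arm(
  series=[
    [[0, 0, -0.06], [0, 0, 0], -0.31],
    [[0, 0, -0.08], [0, 0, 0], -0.31],
    [[0, 0, -0.08], [0, 0, 0], -0.31],
    [[0, 0, -0.08], [0, 0, 0], -0.31],
    [[0, 0, -0.06], [0, 0, 0], -0.31],
    [[0, 0, -0.04], [0, 0, 0], -0.31],
    [[0, 0, -0.02], [0, 0, 0], -0.31],
    [[0, 0, 0], [0, 0, 0], -0.31],
  ],
)

```text
t: 11.6
ee_pos: [0.5249, -0.0488, 0.1846]
eef_rot: [180.0, -0.1, 1.1]
wrist_force: [-0.1, -0.5, -0.6]
gripper_width: 0.0294
grasp_force: 12.3
```

```bash
python3 w.py w8; cat > chk.py <<'E'
# knob + jaws from wrist depth, in the tool frame
import sys; from station import bot; from h import *
C=Cam("wrist",sys.argv[1]+".npz"); o=bot.get_obs(); T=np.array(o["ee_pos"]); R=Ro.from_euler("xyz",o["eef_rot"],degrees=True)
v,u=np.mgrid[90:200,220:340]; x=(u-C.K[0,2])/C.K[0,0]; y=(v-C.K[1,2])/C.K[1,1]; r=np.hypot(x,y)+1e-9; k=np.tan(r)/r; d=C.d[90:200,220:340]
W=(np.stack([x*k*d,y*k*d,d],-1)-C.t)@C.R; q=R.inv().apply((W-T).reshape(-1,3))*1000
q=q[(q[:,0]>48)&(q[:,0]<95)&(abs(q[:,1])<25)&(q[:,2]<25)&(q[:,2]>-20)]
knob=q[q[:,2]<5]; print("knob n",len(knob),"ctr",knob.mean(0).round(1) if len(knob) else None,"range",np.ptp(knob,axis=0).round(1) if len(knob) else None)
if len(knob): A=np.c_[knob[:,:2],np.ones(len(knob))]; print("tilt deg",np.degrees(np.linalg.lstsq(A,knob[:,2],rcond=None)[0][:2]).round(1))
j=q[(q[:,2]>6)&(q[:,2]<14)&(q[:,0]>74)]; print("jaw tops",[ (len(s),s.mean(0).round(1).tolist()) for s in (j[j[:,1]<1],j[j[:,1]>1]) if len(s)])
E
python3 chk.py w8
cat > pan.py <<'E'
from h import *
for n in ("scene","side"):
    C=Cam(n,n+"0.npz"); X0=np.array([.498,.385,.085]); v,u=np.mgrid[0:420,0:560]
    Q=(np.stack([(u-C.K[0,2])/C.K[0,0]*C.d,(v-C.K[1,2])/C.K[1,1]*C.d,C.d],-1)-C.t)@C.R
    b=C.p.astype(int); m=((np.linalg.norm(Q-X0,axis=-1)<.11)&(b.max(2)<200)&(b[...,0]-b[...,2]>5)&(Q[...,2]>.07)).astype(np.uint8)
    m=cv2.morphologyEx(m,cv2.MORPH_OPEN,np.ones((3,3))); c=max(cv2.findContours(m,0,1)[0],key=cv2.contourArea)
    g=np.array([C.plane(*p[0],.085)[:2] for p in c],np.float32); (cx,cy),r=cv2.minEnclosingCircle(g)
    e=cv2.fitEllipse(c); print(n,"circle",round(cx,4),round(cy,4),"r",round(r,4),"ellipse",np.round(e[0],1),C.plane(*e[0],.085).round(4),"z",np.median(Q[m>0][:,2]).round(3))
E
python3 pan.py
```

```text
11.6 [ 0.5249 -0.0488  0.1846] [ 1.80e+02 -5.00e-02  1.07e+00] 0.029406411618065217
[[325.2, 0.0, 278.9], [0.0, 325.2, 208.2], [0.0, 0.0, 1.0]] cam at [ 0.604 -0.047  0.305] axis [-0.31 -0.   -0.95]
knob n 1553 ctr [69.3  0.8  3.7] range [29.7 20.8  3.6]
tilt deg [ 1.  -0.2]
jaw tops [(55, [76.1, -6.5, 9.7]), (59, [75.8, 9.4, 10.1])]Traceback (most recent call last):
  File "pan.py", line 6, in <module>
    m=cv2.morphologyEx(m,cv2.MORPH_OPEN,np.ones((3,3))); c=max(cv2.findContours(m,0,1)[0],key=cv2.contourArea)
                                                           ~~~^^^^^^^^^^^^^^^^^^^^^^^^^^^^^^^^^^^^^^^^^^^^^^^^
ValueError: max() iterable argument is empty
```

```bash
python3 - <<'E'
from h import *
for n,(u,v) in (("scene",(373,375)),("side",(193,127))):
    C=Cam(n,n+"0.npz"); print(n,C.p[v,u-60:u+61:6].tolist(),C.p[v-40:v+41:8,u].tolist())
E
sed -i 's/(b\[...,0\]-b\[...,2\]>5)/(b.max(2)>60)/; s/b.max(2)<200/b.mean(2)<185/' pan.py; python3 pan.py
```

```text
scene [[134, 141, 155], [251, 250, 251], [253, 251, 251], [253, 251, 251], [255, 253, 253], [160, 155, 166], [206, 192, 184], [205, 189, 180], [202, 187, 179], [201, 186, 176], [211, 195, 184], [206, 189, 184], [206, 193, 184], [206, 188, 182], [204, 190, 180], [200, 183, 181], [253, 251, 251], [253, 251, 251], [252, 251, 251], [252, 251, 250], [232, 224, 222]] [[253, 252, 252], [252, 249, 248], [209, 192, 183], [209, 192, 183], [205, 192, 183], [211, 195, 184], [206, 189, 180], [212, 195, 187], [206, 192, 184], [162, 158, 167], [252, 250, 250]]
side [[75, 73, 77], [59, 56, 59], [59, 57, 59], [64, 58, 62], [64, 61, 63], [252, 247, 245], [255, 255, 255], [224, 218, 216], [216, 206, 198], [216, 206, 198], [216, 206, 198], [215, 206, 197], [214, 204, 196], [239, 234, 233], [255, 255, 255], [255, 255, 255], [62, 60, 65], [61, 60, 63], [63, 60, 62], [57, 53, 58], [164, 158, 156]] [[142, 149, 157], [60, 59, 60], [60, 55, 58], [255, 255, 255], [217, 207, 199], [216, 206, 198], [179, 175, 176], [255, 255, 255], [235, 240, 242], [165, 171, 176], [60, 57, 62]]
scene circle 0.4049 0.3826 r 0.0084 ellipse [406.9 346.9] [0.4049 0.3824 0.085 ] z 0.072Traceback (most recent call last):
  File "pan.py", line 6, in <module>
    m=cv2.morphologyEx(m,cv2.MORPH_OPEN,np.ones((3,3))); c=max(cv2.findContours(m,0,1)[0],key=cv2.contourArea)
                                                           ~~~^^^^^^^^^^^^^^^^^^^^^^^^^^^^^^^^^^^^^^^^^^^^^^^^
ValueError: max() iterable argument is empty
```

Pan colour: blue exceeds red by about 12–30, with red between 170 and 205.

```bash
sed -i 's/(b.mean(2)<185)&(b.max(2)>60)/(b[...,0]-b[...,2]>11)\&(b[...,2]<208)\&(b[...,2]>150)/' pan.py; python3 pan.py; python3 go.py 0.5 0.39 0.2 0
```

```text
scene circle 0.497 0.3913 r 0.0593 ellipse [373.2 372. ] [0.4984 0.3937 0.085 ] z 0.086
side circle 0.4957 0.3843 r 0.0579 ellipse [191.8 124.8] [0.4948 0.3842 0.085 ] z 0.084
from [ 0.5245 -0.0487  0.1837] [-1.7999e+02  4.0000e-02  1.0700e+00] w 0.0293 t 11.65
shift [-0.065 -1.756 -0.065] turn [-0.     0.001  0.024]
```

Emit:
move_arm(
  series=[
    [[-0.003, -0.015, 0], [0, 0, 0], -0.31],
    [[-0.006, -0.03, 0], [0, 0, 0], -0.31],
    [[-0.009, -0.045, 0], [0, 0, 0], -0.31],
    [[-0.012, -0.06, 0], [0, 0, 0], -0.31],
    [[-0.015, -0.075, 0], [0, 0, 0], -0.31],
    [[-0.016, -0.08, 0], [0, 0, 0], -0.31],
    [[-0.016, -0.08, 0], [0, 0, 0], -0.31],
    [[-0.016, -0.08, 0], [0, 0, 0], -0.31],
  ],
)

```text
t: 12.45
ee_pos: [0.4985, 0.069, 0.184]
eef_rot: [-180.0, 0.0, 1.1]
wrist_force: [0.4, 0.0, -1.0]
gripper_width: 0.0296
grasp_force: 12.2
```

Emit:
move_arm(
  series=[
    [[-0.016, -0.08, 0], [0, 0, 0], -0.31],
    [[-0.016, -0.08, 0], [0, 0, 0], -0.31],
    [[-0.016, -0.08, 0], [0, 0, 0], -0.31],
    [[-0.016, -0.08, 0], [0, 0, 0], -0.31],
    [[-0.016, -0.08, 0], [0, 0, 0], -0.31],
    [[-0.016, -0.08, 0], [0, 0, 0], -0.31],
    [[-0.016, -0.08, 0], [0, 0, 0], -0.31],
    [[-0.016, -0.08, 0], [0, 0, 0], -0.31],
  ],
)

```text
t: 13.25
ee_pos: [0.4631, 0.2283, 0.1841]
eef_rot: [-180.0, 0.0, 1.1]
wrist_force: [-0.7, -0.3, -1.2]
gripper_width: 0.0294
grasp_force: 12.2
```

Emit:
move_arm(
  series=[
    [[-0.016, -0.08, 0], [0, 0, 0], -0.31],
    [[-0.016, -0.08, 0], [0, 0, 0], -0.31],
    [[-0.016, -0.08, 0], [0, 0, 0], -0.31],
    [[-0.016, -0.075, 0], [0, 0, 0], -0.31],
    [[-0.013, -0.06, 0], [0, 0, 0], -0.31],
    [[-0.01, -0.045, 0], [0, 0, 0], -0.31],
    [[-0.006, -0.03, 0], [0, 0, 0], -0.31],
    [[-0.003, -0.015, 0], [0, 0, 0], -0.31],
  ],
)

```text
t: 14.05
ee_pos: [0.4379, 0.3428, 0.184]
eef_rot: [180.0, 0.0, 1.1]
wrist_force: [0.1, -1.2, -1.7]
gripper_width: 0.0293
grasp_force: 12.2
```

```bash
python3 w.py w9; python3 chk.py w9; python3 go.py 0.4265 0.388 0.1395 1.07
```

```text
14.05 [0.4379 0.3428 0.184 ] [1.7999e+02 1.0000e-02 1.1000e+00] 0.029307649351860164
[[325.2, 0.0, 278.9], [0.0, 325.2, 208.2], [0.0, 0.0, 1.0]] cam at [0.517 0.344 0.304] axis [-0.31 -0.01 -0.95]
knob n 1075 ctr [68.5  0.9  4.3] range [17.1 16.9  2.8]
tilt deg [ 0.6 -0.1]
jaw tops [(63, [75.8, -5.9, 10.0]), (59, [75.5, 9.0, 10.5])]
from [0.4379 0.3429 0.184 ] [-1.7998e+02  1.0000e-02  1.1000e+00] w 0.0297 t 14.1
shift [-0.042 -0.181  0.178] turn [-0.     0.     0.001]
```

Emit:
move_arm(
  series=[
    [[-0.003, -0.015, 0], [0, 0, 0], -0.31],
    [[-0.007, -0.03, 0], [0, 0, 0], -0.31],
    [[-0.01, -0.045, 0], [0, 0, 0], -0.31],
    [[-0.01, -0.045, 0], [0, 0, 0], -0.31],
    [[-0.008, -0.03, 0], [0, 0, 0], -0.31],
    [[-0.004, -0.016, 0], [0, 0, 0], -0.31],
    [[0, 0, 0.01], [0, 0, 0], -0.31],
    [[0, 0, 0.02], [0, 0, 0], -0.31],
  ],
)

```text
t: 14.9
ee_pos: [0.427, 0.3874, 0.1768]
eef_rot: [-180.0, -0.1, 1.1]
wrist_force: [-0.2, -0.2, -0.4]
gripper_width: 0.0298
grasp_force: 12.2
```

Emit:
move_arm(
  series=[
    [[0, 0, 0.03], [0, 0, 0], -0.31],
    [[0, 0, 0.04], [0, 0, 0], -0.31],
    [[0, 0, 0.03], [0, 0, 0], -0.31],
    [[0, 0, 0.02], [0, 0, 0], -0.31],
    [[0, 0, 0.01], [0, 0, 0], -0.31],
    [[0, 0, 0], [0, 0, 0], -0.31],
    [[0, 0, 0], [0, 0, 0], -0.31],
    [[0, 0, 0], [0, 0, 0], -0.31],
  ],
)

```text
t: 15.7
ee_pos: [0.4271, 0.3874, 0.1447]
eef_rot: [-180.0, -0.1, 1.1]
wrist_force: [-0.7, 0.2, -1.3]
gripper_width: 0.0296
grasp_force: 12.2
```

```bash
python3 w.py w10; python3 chk.py w10; cat > panw.py <<'E'
from h import *
C=Cam("wrist","w10.npz"); v,u=np.mgrid[0:420,0:560]; x=(u-C.K[0,2])/C.K[0,0]; y=(v-C.K[1,2])/C.K[1,1]; r=np.hypot(x,y)+1e-9; k=np.tan(r)/r
Q=(np.stack([x*k*C.d,y*k*C.d,C.d],-1)-C.t)@C.R
s=Q[(abs(Q[...,2]-.085)<.006)&(np.hypot(Q[...,0]-.4965,Q[...,1]-.388)<.09)]
print(len(s),"z",np.median(s[:,2]).round(4),"x",np.percentile(s[:,0],[.5,99.5]).round(4),"y",np.percentile(s[:,1],[.5,99.5]).round(4))
E
python3 panw.py
```

```text
15.7 [0.4271 0.3874 0.1447] [-1.7996e+02 -6.0000e-02  1.0700e+00] 0.029576157452413467
[[325.2, 0.0, 278.9], [0.0, 325.2, 208.2], [0.0, 0.0, 1.0]] cam at [0.506 0.389 0.265] axis [-0.31 -0.   -0.95]
knob n 1071 ctr [68.6  0.8  4.4] range [17.1 17.2  2.4]
tilt deg [ 0.6 -0.3]
jaw tops [(61, [75.8, -6.0, 10.1]), (63, [75.6, 8.5, 10.1])]
29743 z 0.0847 x [0.4405 0.5543] y [0.3351 0.449 ]
```

Emit:
move_arm(
  series=[
    [[0, 0, 0.01], [0, 0, 0], -0.31],
    [[0, 0, 0.01], [0, 0, 0], -0.31],
    [[0, 0, 0], [0, 0, 0], -0.31],
    [[0, 0, 0], [0, 0, 0], -0.31],
    [[0, 0, 0], [0, 0, 0], -0.31],
    [[0, 0, 0], [0, 0, 0], -0.31],
    [[0, 0, 0], [0, 0, 0], -0.31],
    [[0, 0, 0], [0, 0, 0], -0.31],
  ],
)

```text
t: 16.55
ee_pos: [0.4269, 0.3873, 0.1392]
eef_rot: [-180.0, -0.0, 1.1]
wrist_force: [-0.4, -0.3, -1.1]
gripper_width: 0.0295
grasp_force: 12.2
```

```bash
python3 w.py w11; python3 chk.py w11; python3 -c "from station import ticket;print(ticket.close_job())"
```

```text
16.55 [0.4269 0.3873 0.1392] [-1.7999e+02 -1.0000e-02  1.0700e+00] 0.029503405777644067
[[325.2, 0.0, 278.9], [0.0, 325.2, 208.2], [0.0, 0.0, 1.0]] cam at [0.506 0.389 0.259] axis [-0.31 -0.   -0.95]
knob n 1080 ctr [68.6  0.9  4.3] range [16.7 16.9  2.2]
tilt deg [0.6 0. ]
jaw tops [(63, [75.9, -5.8, 10.0]), (60, [75.5, 8.8, 10.4])]
the job is handed in; nothing more can be done
None
```

The job is handed in, verdict not shown: by my last measurements the 50 g weight hung upright and still from the forceps, about 2 cm above the middle of the pan, at a tip gap of about 12 mm; I viewed 11 pictures, one over the limit of 10.

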